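# Tension the idler arm to the mark with the T-key

### The job

Take the steel T-key out of its wooden stand, seat it fully in the square socket of the belt tensioner and turn it clockwise until the pointer of the sprung idler arm stands level with the set mark, without running it past. Feel the key in gently without forcing it, move the arm only through the screw, and leave the key standing in the socket; do not disturb the things around.

Things in the scene. Friction and masses are not known exactly. Their poses are not given: they have to be found in the camera images.
- key_grip (a point): Steel T-key, 80 mm tall, 0.16 kg, upright in a wooden block (62 x 62 x 34 mm). This point: centre of its flat cross bar, 70 mm long (point x), 14 thick (point y), 24 high (z, up); grip it across the 14 mm. Below it a 14 mm square shank, its flats along x and y, ends in a round tapered pilot 13 mm wide, 7 mm long. It stands 24 mm deep in a loose square hole; lift 30 mm to clear.
- key_foot (a point): The lowest point of the T-key, on its axis, 68 mm below key_grip.
- tensioner: Belt tensioner: grey base plate 160 x 210 x 10 mm fixed to the bench, origin under its centre; at zero yaw x points away from the robot, y to its left. Right half: a round guard ring 54 mm wide round the tension screw's head. Left half: a round spring drum with the idler arm on it and a scale in front. Nothing rises over 64 mm above the bench. Pushes over 60 N would damage it.
- socket (a point): Centre of the mouth of the square socket in the tension screw's head, 50 mm above the bench, opening upward: 15.4 mm square, 22 mm deep, straight walls. The socket's angle is not reported (the point's axes are the base plate's); it repeats every 90 degrees. A key at a wrong angle enters 7 mm with its pilot and rides on the mouth; turned into line under a light push it drops 15 mm more.
- socket_floor (a point): Centre of the socket's floor, 22 mm below its mouth; a seated key's foot stands here, its bar's centre 46 mm above the mouth. The screw turns with 0.08 to 0.13 N m (friction plus spring load), stays where it is left and has about 0.1 rad of play with the key, which may be let go and regripped in the socket. Clockwise seen from above tightens; the mark lies 1 to 3.5 rad from the start.
- pivot (a point): Point on the vertical axis about which the idler arm swings, 45 mm above the bench.
- idler: Idler arm: flat steel arm with a black rubber roller, swinging level about the pivot; origin on the pivot axis 38 mm above the bench, x axis from pivot to pointer tip. It is geared to the tension screw and swings clockwise seen from above (its tip to the robot's left) as the screw is tightened.
- pointer (a point): Tip of the idler arm's tapered pointer, 98 mm from the pivot axis, 44 mm above the bench; it moves about 21 mm per rad of the screw.
- mark (a point): The set mark: tip of the small dark steel finger clamped to the outer edge of the scale. This point lies on the finger's line at the pointer's radius (98 mm from the pivot axis) and height; x points outward from the pivot, y counterclockwise seen from above, so the pointer's y in this frame is positive while it is short of the mark and negative past it. It does not move in normal work.
- screw_tin: Pale round tin, 67 mm wide and 62 mm high, on the bench behind the stand; a bystander.
- tape_measure: Tape measure, 36 x 76 x 70 mm, left of the stand; a bystander.
- masking_tape: Roll of masking tape, 101 mm wide and 24 mm high, right of the tensioner; a bystander.
Mind the look-alikes: they are no part of the job. What is shaped like the part that bears key_grip but yellow is not meant.

How it is judged:
By the outcome, as a careful person would: the job done as asked, in the order asked, and still so for the second after the job is handed in, with the robot touching nothing.
It also fails if it takes over 58 s, if anything falls off the work surface, if the arm or the gripper's body presses on something with over 40 N, if the wrist force passes 120 N, or if a joint passes its speed limit or range.

### The arm

A 6-joint arm with a two-finger parallel gripper is mounted at the origin on a cart in front of the work surface, level with it; the furniture and walls round the work are solid. World frame = base frame: x ahead of the robot, y to its left, z up, the work surface at z = 0. Lengths are in m, angles in rad, forces in N, time in s.
With the tool pointing down it reaches from about 0.3 to 0.775 m from the base axis. Payload 14.6 kg.
Tool frame: the origin (TCP) lies midway between the tips of the shut fingers; the grasp point (between the pads) lies 19 mm behind it (ctrl.tcp_to_grasp is the z of the grasp point in the tool frame, in m); z points along the fingers, y is the line along which they close (so a half turn about z gives the same grasp; the last joint's range is limited). The gripper opens to 94 mm and grips with 3 to 60 N. Pads are 16 mm wide; open, the fingers measure 119 mm over their backs; the gripper's body (75 mm by 177 mm) begins 78 mm behind the grasp point.
Start: joints at [1.13, 0.3, 1.521, -0, 1.321, -0.067], TCP at [0.201, 0.512, 0.205] pointing down, gripper open.
Joint ranges: [-3.03, 3.03], [-0.79, 2.21], [0.23, 2.52], [-1.04, 4.18], [0, 3.07], [-2.55, 2.55]. Speed limits (rad/s): [2.22, 2.22, 2.57, 3.14, 3.14, 3.14].

### API

Orientations are given as [roll, pitch, yaw] about the fixed x, y, z axes, in that order (R = Rz(yaw) Ry(pitch) Rx(roll)).
In Python, from station import monitor, camera, ctrl gives the robot as it stands.
- The arm moves only by the tool apply_moves, never from a script. Its argument "plan" is one flat list of numbers, 4 for each row, row after row: the shift along the tool's x, y, z in mm, then the turn about the tool's z in rad. In form: [dx, dy, dz, spin, dx, dy, dz, spin, ...]. A call has 1 to 20 rows; each row shifts and turns the commanded pose from where the row before left it, along the tool's axes as they then stand; what a row does not reach is not made up. A row lasts 1/10 s, in which the tool goes at most 50 mm and 8.59 degrees, less where a joint would pass 70% of its speed; a pose out of reach is approached as far as the arm can. A call is refused whole if a number of a shift passes 50 or a number of a turn 0.15, either way. A call with a gripper value outside its range is refused whole. "hand" is the gripper command: -1 is shut, 1 is fully open, values between are in proportion, set as the call begins (left out, the last holds). The fingers move at their own pace and stop on an object; "squeeze" is the grip in N (left out, the last holds). Time passes only in rows, so rows that do not move let the fingers close. It gives the time, the measured TCP pose, the force, the opening and the grip force at its end, in the units of the state.
- monitor.get_obs(): the state, without advancing time (a new reading comes with each control period).
- camera(name): name is "scene" or "top" or "wrist"; returns a dict with "image" (480x640x3 uint8, red, green, blue), "range_z" (480x640 float32, m along the optical axis (not along the pixel's ray), 0 where there is no reading), "mtx" (3x3 intrinsics, pixels), "rvec" (rotation vector, rad) and "tvec" (3), from world to camera coordinates, as OpenCV has them. Camera axes: x right, y down, z forward; pixel columns grow to the right and rows downward; lengths in m; the calibration is good to about 2 mm. A picture is of the moment at which its call begins.
- ctrl.hand_in(): hands the job in; it is judged then, once.
The state is a dict: "time_s": time; "qpos": joint angles; "joint_vel": joint speeds; "tau": joint torques, N m; "ee_pos": TCP position; "eef_rot": TCP orientation; "force": force on the tool from outside, world axes, zero at the start; "moment": the same for the moment, N m; "grip_width": finger opening in m; "grip_force": force on a finger pad.
Only numpy, scipy, OpenCV 4.12 (cv2) and the standard library are available. Lean on these libraries where they do the work, as an engineer would, in place of code of your own. Each camera call takes 0.05 s, during which the arm holds its last target. There are 200 camera calls.

## Working session

There is one attempt and no reset: what is moved stays moved. The work goes in short steps, Python scripts to look and compute and a tool call to move; the robot and the scene stay as the last step left them, time stands still between calls to the robot, and variables do not carry over. Pictures are saved under pics/ and viewed, at most 13 in all, crops included, and the job is handed in when it is done.

Besides the shell and the picture viewer there is one more tool, called after ">>>" by a JSON object that holds its "name" and its "arguments", one argument or row to a line. apply_moves: Moves the arm, as the interface text tells. Its arguments: {"type":"object","properties":{"plan":{"type":"array","items":{"type":"number"}},"hand":{"type":"number"},"squeeze":{"type":"number"}},"required":["plan"]}

```bash
mkdir -p pics; cat > h.py <<'E'
import numpy as np,cv2
from station import monitor,camera,ctrl
def cam(n,save=None):
    c=camera(n)
    if save: cv2.imwrite('pics/'+save,c['image'][:,:,::-1])
    return c
def world(c,z=None):
    # per-pixel world points from range
    R=cv2.Rodrigues(np.array(c['rvec'],float))[0];t=np.array(c['tvec'],float).ravel();K=np.array(c['mtx'])
    v,u=np.mgrid[0:480,0:640]
    d=np.stack([(u-K[0,2])/K[0,0],(v-K[1,2])/K[1,1],np.ones_like(u)],-1)
    return (d*c['range_z'][...,None]-t)@R
def ray(c,u,v,z):
    R=cv2.Rodrigues(np.array(c['rvec'],float))[0];t=np.array(c['tvec'],float).ravel()
    d=np.linalg.inv(np.array(c['mtx']))@np.array([u,v,1.]);o=-R.T@t;w=R.T@d
    return o+w*(z-o[2])/w[2]
E
python3 - <<'E'
from h import *
for n in('top','scene'):
    c=cam(n,n+'1.png'); np.savez(n+'1.npz',**c)
    R=cv2.Rodrigues(np.array(c['rvec'],float))[0];print(n,-R.T@np.array(c['tvec']).ravel(),R[2],c['mtx'][0][0])
print(monitor.get_obs())
E
```

```text
top [0.53931892 0.19139207 1.11833138] [ 0.05933021  0.02849075 -0.99783175] 516.7798726667213
scene [-0.1300932  -0.32882127  0.75649001] [ 0.6534084   0.45772407 -0.60294787] 566.7328519694383
{'time_s': 0.1, 'qpos': array([ 1.13042476e+00,  3.00434820e-01,  1.52148450e+00,  1.48165311e-05,
        1.32066296e+00, -6.66456599e-02]), 'joint_vel': array([ 3.15245190e-05, -1.63228290e-03, -1.95078244e-03,  1.22355842e-04,
       -2.00674585e-05,  3.81752094e-04]), 'tau': array([ 1.21415537e-04, -5.32639289e+01, -3.53286374e+01,  7.09256739e-02,
        2.34449934e-02, -3.78789139e-05]), 'ee_pos': array([0.20072971, 0.51183469, 0.20494708]), 'eef_rot': array([-3.14060619e+00, -8.02249637e-05,  2.76786304e+00]), 'force': array([-0.63607191,  0.84603539, -0.41965416]), 'moment': array([0.01896549, 0.04192974, 0.00497833]), 'grip_force': 0.0, 'grip_width': 0.09393120861958901}
```

View pics/top1.png

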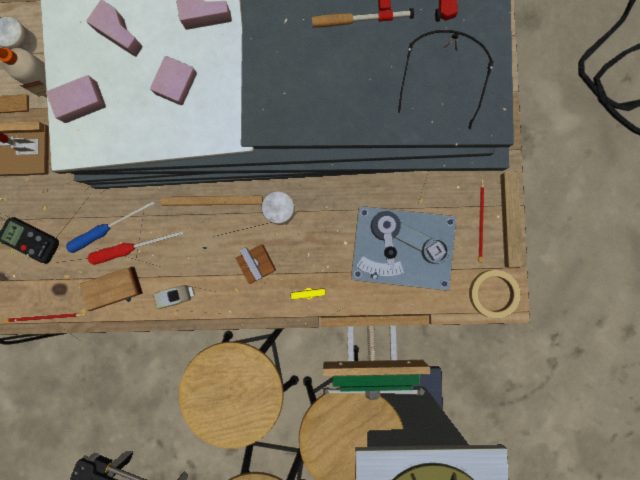

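View pics/scene1.png

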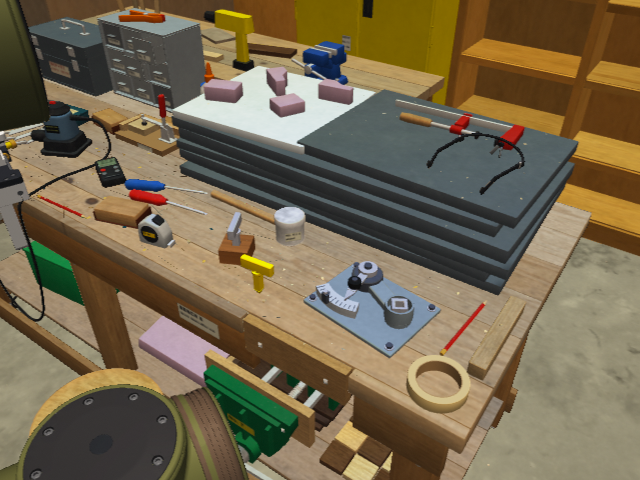

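The top view shows the key bar at about (250,263) on its stand. The yellow decoy is at (308,294). The tensioner is at (403,248), with its socket at (435,250), pivot at (385,226) and scale at (380,268). The panel stack stands behind them.

```bash
python3 - <<'E'
from h import *
c=dict(np.load('top1.npz'));W=world(c);I=c['image']
def reg(u0,u1,v0,v1,z0,z1,name):
    m=np.zeros((480,640),bool);m[v0:v1,u0:u1]=1
    m&=(W[...,2]>z0)&(W[...,2]<z1)&(c['range_z']>0)
    P=W[m];r=cv2.minAreaRect((P[:,:2]*1000).astype(np.float32))
    vu=np.argwhere(m).mean(0)
    print(name,len(P),'mean',P.mean(0).round(4),'rect mm',np.round(r[0],1),np.round(r[1],1),round(r[2],1),'px',vu.round(1));print('  box',cv2.boxPoints(r).round(0).tolist())
reg(230,280,240,290,.078,.1,'key')
reg(230,280,240,290,.026,.045,'stand')
reg(415,460,230,270,.04,.06,'ring')
reg(340,465,200,295,.006,.016,'plate')
reg(365,405,205,245,.03,.07,'drum')
reg(40,520,0,190,.05,.5,'stack')
for x in (-.1,.1,.3):
    m=(abs(W[...,1]-x)<.02)&(W[...,2]>.03)&(W[...,0]>.5)&(W[...,0]<1.2); m[:, :]&=np.arange(480)[:,None]<190
    if m.any(): print('stack front at y',x,W[m][:,0].min(),W[m][:,2].max())
cr=cv2.resize(I[200:300,340:470],None,fx=6,fy=6,interpolation=cv2.INTER_CUBIC)[:,:,::-1]
cv2.imwrite('pics/crop1.png',cr)
E
```

```text
key 262 mean [0.5506 0.36   0.0888] rect mm [550.4 360.6] [68.9 14.5] 27.7 px [263.4 250.7]
  box [[516.0, 351.0], [523.0, 338.0], [584.0, 370.0], [578.0, 383.0]]
stand 619 mean [0.5517 0.3584 0.0338] rect mm [550.8 360.9] [62.5 62.2] 26.6 px [263.  255.7]
  box [[509.0, 375.0], [537.0, 319.0], [593.0, 347.0], [565.0, 403.0]]
ring 328 mean [ 0.5685 -0.0158  0.0478] rect mm [568.8 -16.3] [51.9 49.6] 88.7 px [250.1 435.5]
  box [[543.0, -42.0], [593.0, -43.0], [594.0, 9.0], [545.0, 10.0]]
plate 4459 mean [0.5734 0.0415 0.0096] rect mm [577.7  50.1] [220.6 159.8] 82.2 px [249.2 405. ]
  box [[483.0, -48.0], [642.0, -70.0], [672.0, 148.0], [514.0, 170.0]]
drum 722 mean [0.6214 0.0839 0.0425] rect mm [622.2  81.1] [67.4 61.6] 44.2 px [226.1 385.8]
  box [[577.0, 80.0], [620.0, 35.0], [668.0, 82.0], [625.0, 127.0]]
stack 81950 mean [0.8757 0.2958 0.1755] rect mm [891.6 330.6] [959.5 337.1] 89.6 px [ 87.4 275.2]
  box [[720.0, -148.0], [1057.0, -150.0], [1063.0, 809.0], [726.0, 811.0]]
stack front at y -0.1 0.7209330302734323 0.22461627112096413
stack front at y 0.1 0.7249641397805606 0.20645602967277826
stack front at y 0.3 0.7292008562784095 0.1877407358491639
```

View pics/crop1.png

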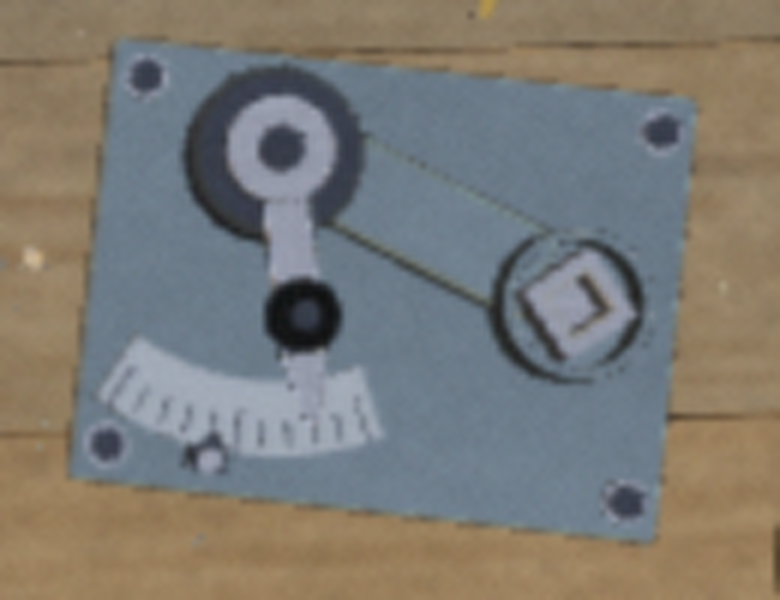

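The estimates are consistent: bar top z is 89 mm, the stand is 62 mm square, and both centres agree at (550.5,360.7) with yaw 27.7°. The square socket is at about crop (580,305). The pointer tip is at crop (313,415) and the mark finger at crop (208,450), so the screw needs about 1.7 rad.

>>> {"name": "apply_moves", "arguments": {
  "plan": [-32,-1.1,0,0,-32,-1.1,0,0,-32,-1.1,0,0,-32,-1.1,0,0,-32,-1.1,0,0,-32,-1.1,0,0,-32,-1.1,0,0,-32,-1.1,0,0,-32,-1.1,0,0,-32,-1.1,0,0,-32,-1.1,0,0,-29,-1.1,0,0,0,0,0,-0.143,0,0,0,-0.143,0,0,0,-0.143,0,0,0,-0.143,0,0,0,-0.143,0,0,0,-0.142,0,0,0,0,0,0,0,0],
  "hand": 0
}}

```text
time_s: 2.1
ee_pos: [0.5506, 0.3606, 0.2051]
eef_rot: [-3.142, -0.001, -2.663]
force: [-0.5, -0.4, -0.2]
grip_width: 0.0469
grip_force: 0.0
```

```bash
cat >> h.py <<'E'
def st():
    o=monitor.get_obs();print('t',round(o['time_s'],2),'pos',o['ee_pos'].round(4),'rot',np.degrees(o['eef_rot']).round(2),'q6',o['qpos'][5].round(3),'F',o['force'].round(2),'M',o['moment'].round(3),'w',round(o['grip_width'],4),round(o['grip_force'],1));return o
def rect(c,W,xy,rad,z0,z1):
    m=(np.hypot(W[...,0]-xy[0],W[...,1]-xy[1])<rad)&(W[...,2]>z0)&(W[...,2]<z1)&(c['range_z']>0)
    P=W[m];r=cv2.minAreaRect((P[:,:2]*1000).astype(np.float32));print(len(P),P.mean(0).round(4),np.round(r[0],1),np.round(r[1],1),round(r[2],1));return m
E
python3 - <<'E'
from h import *
o=st();c=cam('wrist','w1.png');W=world(c)
rect(c,W,(.55,.36),.045,.08,.1)
R=cv2.Rodrigues(np.array(c['rvec'],float))[0];print(-R.T@np.array(c['tvec']).ravel(),R[2])
E
```

```text
t 2.1 pos [0.5506 0.3606 0.2051] rot [-1.8000e+02 -3.0000e-02 -1.5256e+02] q6 -1.526 F [-0.47 -0.35 -0.16] M [0.062 0.034 0.003] w 0.0469 0.0
1248 [0.5479 0.3588 0.0894] [549.1 359.2] [68.7 13.7] 27.8
[0.48653334 0.32733984 0.38435463] [ 0.22001278  0.11391801 -0.96882252]
```

View pics/w1.png

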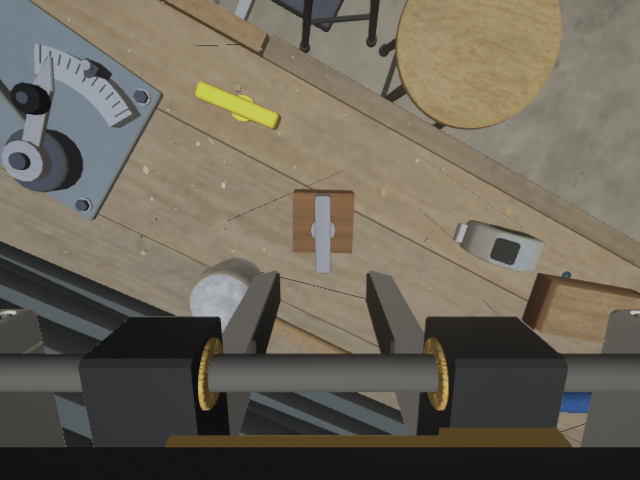

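The wrist view shows the bar centred at about (322,233), between the fingers and within 1 mm. I'll go down and grip.

>>> {"name": "apply_moves", "arguments": {
  "plan": [0.5,0,20,0,0.5,0,20,0,0,0,20,0,0,0,20,0,0,0,20,0,0,0,20,0,0,0,15,0,0,0,10,0,0,0,1,0,0,0,0,0,0,0,0,0]
}}

```text
time_s: 3.25
ee_pos: [0.5502, 0.3604, 0.0605]
eef_rot: [3.142, 0.001, -2.659]
force: [-0.7, -0.1, 0.6]
grip_width: 0.0472
grip_force: 0.0
```

>>> {"name": "apply_moves", "arguments": {
  "plan": [0,0,0,0,0,0,0,0,0,0,0,0,0,0,0,0,0,0,0,0,0,0,0,0,0,0,0,0,0,0,0,0],
  "hand": -1,
  "squeeze": 30
}}

```text
time_s: 4.05
ee_pos: [0.5499, 0.3602, 0.0596]
eef_rot: [3.142, 0.0, -2.658]
force: [-0.4, 0.2, 2.7]
grip_width: 0.0219
grip_force: 30.0
```

```bash
python3 - <<'E'
from h import *
st()
E
```

```text
t 4.05 pos [0.5499 0.3602 0.0596] rot [ 1.8000e+02  2.0000e-02 -1.5232e+02] q6 -1.53 F [-0.38  0.23  2.69] M [ 0.008  0.005 -0.001] w 0.0219 30.0
```

>>> {"name": "apply_moves", "arguments": {
  "plan": [0,0,0,0,0,0,0,0,0,0,0,0]
}}

```text
time_s: 4.35
ee_pos: [0.5499, 0.3602, 0.0596]
eef_rot: [-3.142, 0.0, -2.658]
force: [0.1, -0.6, 2.4]
grip_width: 0.0218
grip_force: 30.0
```

```bash
python3 - <<'E'
from h import *
st();c=cam('wrist');I=c['image'][150:450,120:520];cv2.imwrite('pics/w2.png',cv2.resize(I,None,fx=2,fy=2)[:,:,::-1])
E
```

```text
t 4.35 pos [0.5499 0.3602 0.0596] rot [-1.8000e+02  1.0000e-02 -1.5232e+02] q6 -1.53 F [ 0.06 -0.56  2.44] M [-0.01  -0.042 -0.04 ] w 0.0218 30.0
```

View pics/w2.png

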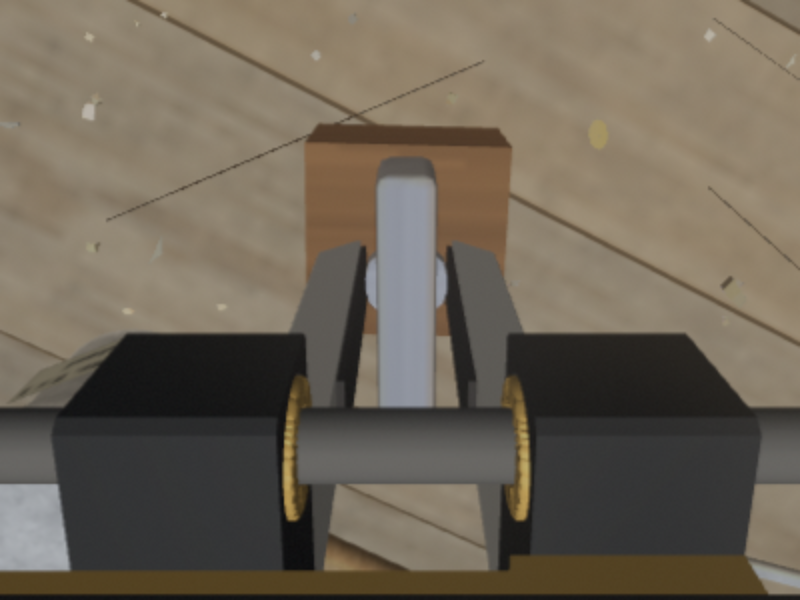

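The fingertips are on a round collar about 22 mm wide under the bar, not on the bar itself. I'll open, rise and regrip on the bar above the collar.

>>> {"name": "apply_moves", "arguments": {
  "plan": [0,0,0,0,0,0,0,0,0,0,0,0,0,0,0,0,0,0,-10,0,0,0,0,0,0,0,0,0],
  "hand": -0.2
}}

```text
time_s: 5.1
ee_pos: [0.55, 0.3602, 0.07]
eef_rot: [3.142, 0.001, -2.658]
force: [0.8, -0.5, -0.0]
grip_width: 0.0377
grip_force: 0.0
```

```bash
python3 - <<'E'
from h import *
st();c=cam('wrist');W=world(c)
for v,u in ((290,305),(290,308),(285,340),(290,340),(285,304)): print(u,v,W[v,u].round(4),c['image'][v,u])
m=rect(c,W,(.55,.36),.045,.08,.1)
m=rect(c,W,(.55,.36),.016,.04,.075)
print(np.histogram(W[m][:,2],bins=np.arange(.03,.1,.004)))
E
```

```text
t 5.1 pos [0.55   0.3602 0.07  ] rot [ 1.8000e+02  5.0000e-02 -1.5231e+02] q6 -1.53 F [ 0.81 -0.53 -0.05] M [0.059 0.006 0.015] w 0.0377 0.0
305 290 [0.5579 0.3531 0.0649] [148 150 158]
308 290 [0.5569 0.3545 0.0656] [130 132 138]
340 285 [0.5457 0.3689 0.0661] [152 156 166]
340 290 [0.5486 0.3705 0.0653] [149 152 160]
304 285 [0.555  0.351  0.0663] [151 155 165]
4576 [0.5446 0.3571 0.0896] [548.  358.8] [53.8 54.4] 72.9
230 [0.5491 0.3594 0.0656] [549.3 359.4] [14.3 22.5] 26.4
(array([  0,   0,   0,   0,   0,   0,   0,   2, 147,  81,   0,   0,   0,
         0,   0,   0,   0]), array([0.03 , 0.034, 0.038, 0.042, 0.046, 0.05 , 0.054, 0.058, 0.062,
       0.066, 0.07 , 0.074, 0.078, 0.082, 0.086, 0.09 , 0.094, 0.098]))
```

>>> {"name": "apply_moves", "arguments": {
  "plan": [0.5,0,1,0,0,0,0,0,0,0,0,0,0,0,0,0,0,0,0,0,0,0,0,0,0,0,0,0,0,0,0,0,0,0,0,0],
  "hand": -1,
  "squeeze": 40
}}

```text
time_s: 6.05
ee_pos: [0.5493, 0.3599, 0.0683]
eef_rot: [-3.142, -0.0, -2.658]
force: [0.4, -0.2, -1.5]
grip_width: 0.0135
grip_force: 40.0
```

```bash
python3 - <<'E'
from h import *
st()
E
```

```text
t 6.05 pos [0.5493 0.3599 0.0683] rot [-1.8000e+02 -1.0000e-02 -1.5232e+02] q6 -1.53 F [ 0.43 -0.25 -1.5 ] M [0.062 0.064 0.036] w 0.0135 40.0
```

>>> {"name": "apply_moves", "arguments": {
  "plan": [0,0,-5,0,0,0,-10,0,0,0,-15,0,0,0,-20,0,0,0,-20,0,8,-26,0,0,8,-26,0,0,8,-26,0,0,8,-26,0,0,8,-26,0,0,8,-26,0,0,8,-26,0,0,8,-26,0,0,8,-26,0,0,8,-26,0,0,8,-26,0,0,8,-26,0,0,10,-26,0,0,0,-4,0,0,0,0,0,0]
}}

```text
time_s: 8.05
ee_pos: [0.6148, 0.0073, 0.1395]
eef_rot: [-3.141, 0.001, -2.66]
force: [-0.8, 1.1, -1.6]
grip_width: 0.0139
grip_force: 40.0
```

>>> {"name": "apply_moves", "arguments": {
  "plan": [0,0,0,0,0,0,0,0]
}}

```text
time_s: 8.25
ee_pos: [0.6144, 0.0088, 0.1388]
eef_rot: [-3.142, 0.0, -2.657]
force: [-0.2, -0.4, -1.6]
grip_width: 0.0135
grip_force: 40.0
```

```bash
python3 - <<'E'
from h import *
st();c=cam('wrist','w3.png');np.savez('w3.npz',**c)
E
```

```text
t 8.25 pos [0.6144 0.0088 0.1388] rot [-1.8000e+02  2.0000e-02 -1.5225e+02] q6 -2.1 F [-0.17 -0.35 -1.61] M [0.097 0.006 0.017] w 0.0135 40.0
```

View pics/w3.png

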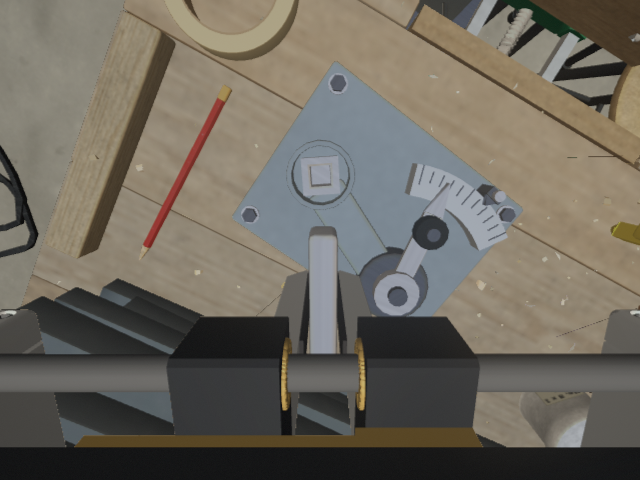

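The wrist view shows the socket at about (320,176) with the bar just below it. The pointer tip is at (447,183) and the mark finger at (490,193).

```bash
python3 - <<'E'
from h import *
c=dict(np.load('w3.npz'));W=world(c);I=c['image'];g=cv2.cvtColor(I,cv2.COLOR_RGB2GRAY)
o=monitor.get_obs();p=o['ee_pos'];psi=o['eef_rot'][2];tx=np.array([np.cos(psi),np.sin(psi)]);ty=np.array([np.sin(psi),-np.cos(psi)])
s=ray(c,320,176,.05)
m=rect(c,W,s,.024,.046,.056)   # head top
m2=rect(c,W,s,.016,.02,.036)
# bar in view (front part), lateral offset vs tool
top=p[2]-.0583+.08; mb=(abs(W[...,2]-top)<.006)&(np.hypot(*(W[...,:2]-p[:2]).transpose(2,0,1))<.045)
mb[:220]=0;mb[300:]=0
P=W[mb];a=(P[:,:2]-p[:2])@tx;b=(P[:,:2]-p[:2])@ty
print('bar z',P[:,2].mean(),'x max',a.max(),'y',[(b[(a>x)&(a<x+.005)].min().round(4),b[(a>x)&(a<x+.005)].max().round(4)) for x in (.0,.01,.015,.02,.025)] if len(P) else 0)
sm=cv2.resize(g[130:220,275:365],None,fx=6,fy=6,interpolation=cv2.INTER_CUBIC)
big=cv2.resize(I[130:220,275:365],None,fx=6,fy=6,interpolation=cv2.INTER_CUBIC)
big2=cv2.resize(I[145:235,425:515],None,fx=6,fy=6,interpolation=cv2.INTER_CUBIC)
e=np.hstack([big,big2])[:,:,::-1];cv2.imwrite('pics/c3.png',cv2.resize(e,(800,400)))
# bright head mask
hm=cv2.inRange(sm,150,255);cs,_=cv2.findContours(hm,cv2.RETR_CCOMP,cv2.CHAIN_APPROX_NONE)
for k in cs:
    if cv2.contourArea(k)>800:
        r=cv2.minAreaRect(k);q=[ray(c,275+x/6-.42,130+y/6-.42,.05)[:2] for x,y in cv2.boxPoints(r)]
        q=np.array(q);d=np.diff(np.vstack([q,q[:1]]),axis=0);print('A',cv2.contourArea(k),'ctr',q.mean(0).round(4),'edges',np.linalg.norm(d,axis=1).round(4),'ang',np.degrees(np.arctan2(d[:,1],d[:,0])).round(1)%90)
E
```

```text
1531 [ 0.5679 -0.018   0.0494] [567.5 -18.2] [47.9 47.2] 28.6
411 [ 0.5668 -0.0184  0.0277] [565.5 -18.2] [28.  24.9] 76.1
bar z 0.16006293312501135 x max 0.03492418342311284 y [(np.float64(-0.0069), np.float64(0.0068)), (np.float64(-0.0187), np.float64(0.0184)), (np.float64(-0.0071), np.float64(0.0065)), (np.float64(-0.007), np.float64(0.007)), (np.float64(-0.007), np.float64(0.0069))]
A 48530.5 ctr [ 0.5675 -0.018 ] edges [0.0279 0.0279 0.0286 0.028 ] ang [31.7 32.5 31.8 31. ]
A 6419.5 ctr [ 0.5672 -0.0185] edges [0.0173 0.0175 0.0176 0.0175] ang [30.1 30.5 30.1 29.6]
```

View pics/c3.png

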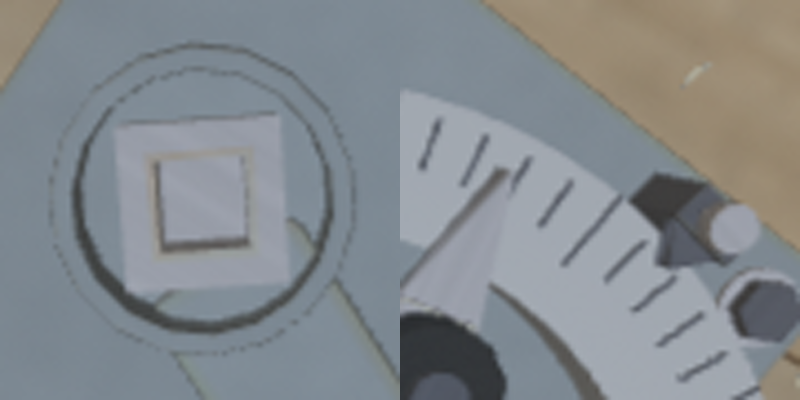

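>>> {"name": "apply_moves", "arguments": {
  "plan": [10,-0.4,0,0,15,-0.5,0,0,15,-0.5,0,0,10,-0.5,0,0,4.2,-0.2,0,0,0,0,0,-0.057,0,0,10,0,0,0,10,0,0,0,5,0,0,0,0,0,0,0,0,0,0,0,0,0]
}}

```text
time_s: 9.5
ee_pos: [0.5676, -0.0192, 0.1137]
eef_rot: [-3.141, 0.0, -2.602]
force: [0.6, 0.0, -0.7]
grip_width: 0.0136
grip_force: 40.0
```

```bash
python3 - <<'E'
from h import *
o=st();p=o['ee_pos'];psi=o['eef_rot'][2];d=np.array([.5674,-.0183])-p[:2]
print('need dx,dy mm',1000*d@[np.cos(psi),np.sin(psi)],1000*d@[np.sin(psi),-np.cos(psi)])
E
```

```text
t 9.5 pos [ 0.5676 -0.0192  0.1137] rot [-1.7998e+02  2.0000e-02 -1.4906e+02] q6 -2.209 F [ 0.64  0.02 -0.68] M [0.072 0.004 0.013] w 0.0136 40.0
need dx,dy mm -0.31610771521471304 0.9030848286538316
```

>>> {"name": "apply_moves", "arguments": {
  "plan": [-0.3,0.9,0,0,0,0,2,0,0,0,2,0,0,0,2,0,0,0,2,0,0,0,1,0,0,0,0,0]
}}

```text
time_s: 10.2
ee_pos: [0.5671, -0.0183, 0.1042]
eef_rot: [3.141, -0.0, -2.601]
force: [0.5, 0.2, -2.1]
grip_width: 0.0135
grip_force: 40.0
```

```bash
python3 - <<'E'
from h import *
o=st();p=o['ee_pos'];psi=o['eef_rot'][2];d=np.array([.5674,-.0183])-p[:2]
print('need dx,dy mm',1000*d@[np.cos(psi),np.sin(psi)],1000*d@[np.sin(psi),-np.cos(psi)])
E
```

```text
t 10.2 pos [ 0.5671 -0.0183  0.1042] rot [ 1.7999e+02 -1.0000e-02 -1.4905e+02] q6 -2.208 F [ 0.54  0.22 -2.06] M [ 0.034  0.028 -0.008] w 0.0135 40.0
need dx,dy mm -0.2515320455112841 -0.13675385814741647
```

>>> {"name": "apply_moves", "arguments": {
  "plan": [-0.2,0,1,0,0,0,1,0,0,0,1,0,0,0,1,0,0,0,0,0]
}}

```text
time_s: 10.7
ee_pos: [0.5673, -0.0182, 0.1003]
eef_rot: [3.141, -0.0, -2.601]
force: [-0.6, 0.5, -1.9]
grip_width: 0.0136
grip_force: 40.0
```

```bash
python3 - <<'E'
from h import *
st()
E
```

```text
t 10.7 pos [ 0.5673 -0.0182  0.1003] rot [ 1.7999e+02 -1.0000e-02 -1.4905e+02] q6 -2.208 F [-0.61  0.53 -1.9 ] M [ 0.082  0.06  -0.025] w 0.0136 40.0
```

>>> {"name": "apply_moves", "arguments": {
  "plan": [0,0,1,0,0,0,1,0,0,0,1,0,0,0,1,0,0,0,0,0]
}}

```text
time_s: 11.2
ee_pos: [0.5673, -0.0182, 0.0963]
eef_rot: [3.141, -0.0, -2.601]
force: [-0.1, -0.7, -2.0]
grip_width: 0.0138
grip_force: 40.0
```

```bash
python3 - <<'E'
from h import *
st()
E
```

```text
t 11.2 pos [ 0.5673 -0.0182  0.0963] rot [ 1.7999e+02 -1.0000e-02 -1.4905e+02] q6 -2.208 F [-0.09 -0.73 -1.98] M [ 0.064  0.038 -0.015] w 0.0138 40.0
```

The key dropped in freely and is about 12 mm deep. I'll continue to the floor, which should come at TCP z of about 0.086.

>>> {"name": "apply_moves", "arguments": {
  "plan": [0,0,2,0,0,0,2,0,0,0,2,0,0,0,2,0,0,0,1,0,0,0,0,0]
}}

```text
time_s: 11.8
ee_pos: [0.5673, -0.0182, 0.0873]
eef_rot: [3.141, -0.0, -2.601]
force: [-0.2, -0.1, -1.7]
grip_width: 0.0137
grip_force: 40.0
```

```bash
python3 - <<'E'
from h import *
st()
E
```

```text
t 11.8 pos [ 0.5673 -0.0182  0.0873] rot [ 1.7999e+02 -1.0000e-02 -1.4905e+02] q6 -2.208 F [-0.2  -0.08 -1.73] M [ 0.054  0.027 -0.034] w 0.0137 40.0
```

>>> {"name": "apply_moves", "arguments": {
  "plan": [0,0,0.5,0,0,0,0.5,0,0,0,0.3,0,0,0,0,0]
}}

```text
time_s: 12.2
ee_pos: [0.5674, -0.0182, 0.0863]
eef_rot: [-3.142, 0.0, -2.601]
force: [0.1, 0.4, 0.1]
grip_width: 0.0135
grip_force: 40.0
```

```bash
python3 - <<'E'
from h import *
st()
E
```

```text
t 12.2 pos [ 0.5674 -0.0182  0.0863] rot [-1.8000e+02  1.0000e-02 -1.4905e+02] q6 -2.208 F [0.13 0.37 0.09] M [0.097 0.06  0.002] w 0.0135 40.0
```

>>> {"name": "apply_moves", "arguments": {
  "plan": [0,0,0.5,0,0,0,0,0]
}}

```text
time_s: 12.4
ee_pos: [0.5675, -0.0182, 0.0862]
eef_rot: [-3.141, 0.0, -2.601]
force: [-1.1, 0.7, 5.1]
grip_width: 0.0138
grip_force: 40.0
```

>>> {"name": "apply_moves", "arguments": {
  "plan": [0,0,0,0.04,0,0,0,0.04,0,0,0,0.04,0,0,0,0.04,0,0,0,0]
}}

```text
time_s: 12.9
ee_pos: [0.5673, -0.0181, 0.0861]
eef_rot: [3.142, -0.0, -2.763]
force: [-2.9, 0.7, 5.6]
grip_width: 0.0138
grip_force: 40.1
```

```bash
python3 - <<'E'
from h import *
st()
E
```

```text
t 12.9 pos [ 0.5673 -0.0181  0.0861] rot [ 180.     -0.   -158.29] q6 -2.046 F [-2.87  0.71  5.62] M [0.18  0.888 0.052] w 0.0138 40.1
```

The key is on the floor with about 7 N push. I'll turn further.

>>> {"name": "apply_moves", "arguments": {
  "plan": [0,0,-0.2,0.06,0,0,0,0.06,0,0,0,0.06,0,0,0,0.06,0,0,0,0.06,0,0,0,0.06,0,0,0,0.06,0,0,0,0.06,0,0,0,0.06,0,0,0,0.06,0,0,0,0]
}}

```text
time_s: 14.0
ee_pos: [0.5673, -0.0179, 0.0861]
eef_rot: [3.141, -0.0, 2.921]
force: [-3.8, 3.3, 5.8]
grip_width: 0.0139
grip_force: 40.1
```

```bash
python3 - <<'E'
from h import *
st();c=cam('wrist','w4.png');np.savez('w4.npz',**c)
c0=dict(np.load('w3.npz'));W=world(c0)
# pivot: cap pixel region in w3
for (u,v) in ((398,296),(390,290),(404,300)): print(W[v,u].round(4))
E
```

```text
t 14.0 pos [ 0.5673 -0.0179  0.0861] rot [ 1.7998e+02 -1.0000e-02  1.6736e+02] q6 -1.447 F [-3.79  3.31  5.78] M [0.722 0.749 0.043] w 0.0139 40.1
[0.6223 0.0813 0.0563]
[0.6215 0.074  0.0537]
[0.6231 0.0876 0.0559]
```

View pics/w4.png

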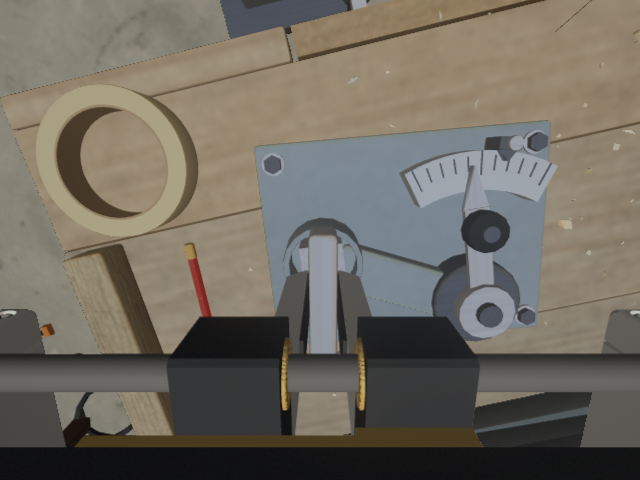

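The pointer tip is at about (472,165), the mark finger at about (500,148), and the pivot cap at (490,315). Now I'll measure their angles about the pivot.

```bash
cat >> h.py <<'E'
PIV=np.array([.6223,.0813])
def polar(c):
    W=world(c);d=W[...,:2]-PIV;r=np.hypot(d[...,0],d[...,1])*1000;a=np.degrees(np.arctan2(d[...,1],d[...,0]))%360
    z=W[...,2]*1000
    return r,a,z
E
python3 - <<'E'
from h import *
c=dict(np.load('w4.npz'));r,a,z=polar(c);I=c['image']
W=world(c)
print('pivot',[ (W[v,u]*1000).round(1).tolist() for u,v in((489,315),(484,315),(494,315))])
for lo,hi in((70,80),(80,88),(88,93),(93,97),(97,101),(101,106),(106,112),(112,118),(118,126)):
    m=(r>lo)&(r<hi)&(z>32)&(z<64)&(a>150)&(a<215)
    if m.any():
        h,e=np.histogram(a[m],bins=np.arange(150,216,2));print(lo,hi,[(int(x),int(n),round(float(z[m&(a>=x)&(a<x+2)].mean()),0)) for x,n in zip(e,h) if n])
cr=cv2.resize(I[125:215,395:565],None,fx=4.7,fy=4.7,interpolation=cv2.INTER_CUBIC)
cv2.imwrite('pics/c4.png',cr[:,:,::-1])
E
```

```text
pivot [[622.0, 81.0, 55.6], [621.4, 77.8, 55.5], [623.1, 84.4, 55.1]]
70 80 [(170, 22, 44.0), (172, 58, 44.0), (174, 65, 44.0), (176, 66, 44.0), (178, 67, 44.0), (180, 79, 43.0), (182, 18, 42.0)]
80 88 [(172, 12, 44.0), (174, 56, 44.0), (176, 65, 44.0), (178, 74, 43.0), (180, 6, 42.0)]
88 93 [(174, 21, 44.0), (176, 53, 43.0), (178, 17, 42.0)]
93 97 [(174, 2, 44.0), (176, 47, 43.0)]
97 101 [(162, 1, 43.0), (164, 31, 43.0), (166, 2, 41.0), (176, 1, 43.0)]
101 106 [(160, 2, 44.0), (162, 24, 45.0), (164, 60, 46.0), (166, 67, 44.0), (168, 19, 40.0)]
106 112 [(160, 1, 45.0), (162, 38, 52.0), (164, 65, 52.0), (166, 112, 49.0), (168, 122, 40.0)]
112 118 [(160, 2, 45.0), (162, 2, 51.0), (164, 23, 51.0), (166, 22, 47.0), (168, 19, 40.0)]
```

View pics/c4.png

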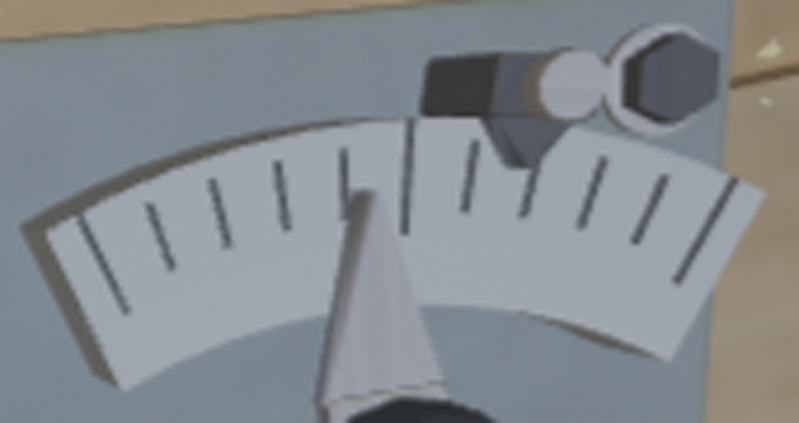

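>>> {"name": "apply_moves", "arguments": {
  "plan": [0,0,0,0.06,0,0,0,0.06,0,0,0,0.06,0,0,0,0.06,0,0,0,0.06,0,0,0,0.06,0,0,0,0.06,0,0,0,0.06,0,0,0,0.06,0,0,0,0.06,0,0,0,0.06,0,0,0,0.04,0,0,0,0]
}}

```text
time_s: 15.35
ee_pos: [0.5675, -0.0176, 0.0861]
eef_rot: [3.141, -0.0, 2.223]
force: [-2.5, 5.2, 4.5]
grip_width: 0.0135
grip_force: 40.1
```

```bash
cat >> h.py <<'E'
def gauge(c):
    r,a,z=polar(c)
    M=(r>97)&(r<101)&(z>41)&(z<47)&(abs(a-165)<3.5)
    out=[]
    for lo in range(74,96,4):
        m=(r>lo)&(r<lo+4)&(z>42.8)&(z<47)&(a>155)&(a<195)
        if m.any(): out.append((lo+2,int(m.sum()),a[m].min().round(2),a[m].max().round(2),((a[m].min()+a[m].max())/2).round(2)))
    t=(r>92)&(r<99.5)&(z>41.5)&(z<47)&(abs(a-165)<30)
    print('mark',M.sum(),a[M].mean(),a[M].min(),a[M].max());print('pointer',*out);print('tip zone',t.sum(),a[t].mean(),r[t].max())
E
python3 - <<'E'
from h import *
st();gauge(dict(np.load('w3.npz')));gauge(dict(np.load('w4.npz')))
c=cam('wrist');np.savez('w5.npz',**c);gauge(c)
E
```

```text
t 15.35 pos [ 0.5675 -0.0176  0.0861] rot [ 1.7995e+02 -3.0000e-02  1.2734e+02] q6 -0.748 F [-2.5   5.22  4.46] M [1.136 0.45  0.109] w 0.0135 40.1
mark 23 165.1233909151033 163.65413259327627 166.45054884578292
pointer (76, 77, np.float64(179.44), np.float64(189.92), np.float64(184.68)) (80, 64, np.float64(181.15), np.float64(188.77), np.float64(184.96)) (84, 55, np.float64(181.94), np.float64(188.01), np.float64(184.97)) (88, 39, np.float64(182.61), np.float64(187.08), np.float64(184.84)) (92, 26, np.float64(183.12), np.float64(186.2), np.float64(184.66)) (96, 10, np.float64(184.24), np.float64(185.66), np.float64(184.95))
tip zone 35 180.3838784166807 99.3574188350536
mark 29 165.05923236695787 163.53656539083337 166.03589692535525
pointer (76, 124, np.float64(171.67), np.float64(181.74), np.float64(176.7)) (80, 108, np.float64(172.78), np.float64(180.75), np.float64(176.77)) (84, 92, np.float64(173.32), np.float64(179.9), np.float64(176.61)) (88, 65, np.float64(174.27), np.float64(179.0), np.float64(176.63)) (92, 47, np.float64(174.95), np.float64(178.36), np.float64(176.66)) (96, 20, np.float64(176.01), np.float64(177.49), np.float64(176.75))
tip zone 62 174.89364815742877 99.47407602419051
mark 35 165.13329131837372 163.3980978359941 168.24670401940034
pointer (76, 152, np.float64(162.17), np.float64(172.87), np.float64(167.52)) (80, 133, np.float64(163.26), np.float64(171.73), np.float64(167.5)) (84, 106, np.float64(164.29), np.float64(170.83), np.float64(167.56)) (88, 78, np.float64(165.29), np.float64(169.97), np.float64(167.63)) (92, 56, np.float64(166.17), np.float64(169.43), np.float64(167.8)) (96, 24, np.float64(167.02), np.float64(168.51), np.float64(167.77))
tip zone 69 167.41535272755044 99.45097581875677
```

Pointer 167.6°, mark about 165.0°, and the pointer moves 13°/rad. About 0.2 rad is left, so I'll turn 0.14 and measure again.

>>> {"name": "apply_moves", "arguments": {
  "plan": [0,0,0,0.04,0,0,0,0.04,0,0,0,0.03,0,0,0,0.03,0,0,0,0,0,0,0,0]
}}

```text
time_s: 16.0
ee_pos: [0.5676, -0.0176, 0.0861]
eef_rot: [3.141, -0.0, 2.084]
force: [-0.9, 4.0, 4.9]
grip_width: 0.0136
grip_force: 40.1
```

```bash
python3 - <<'E'
from h import *
st();c=cam('wrist');np.savez('w6.npz',**c);gauge(c)
cv2.imwrite('pics/w6.png',cv2.resize(c['image'][60:300,320:640],None,fx=2.5,fy=2.5,interpolation=cv2.INTER_CUBIC)[:,:,::-1])
r,a,z=polar(c)
for lo in range(95,112,2):
    m=(r>lo)&(r<lo+2)&(z>41)&(z<50)&(abs(a-165)<5)
    if m.any(): print(lo,m.sum(),a[m].min().round(2),a[m].max().round(2),a[m].mean().round(2),z[m].mean().round(1))
E
```

```text
t 16.0 pos [ 0.5676 -0.0176  0.0861] rot [ 1.7994e+02 -3.0000e-02  1.1940e+02] q6 -0.61 F [-0.93  3.98  4.9 ] M [1.165 0.374 0.088] w 0.0136 40.1
mark 33 164.93189076434354 163.5548263157792 165.96568592066765
pointer (76, 155, np.float64(160.31), np.float64(170.87), np.float64(165.59)) (80, 133, np.float64(161.69), np.float64(170.0), np.float64(165.84)) (84, 111, np.float64(162.63), np.float64(168.91), np.float64(165.77)) (88, 84, np.float64(163.5), np.float64(168.22), np.float64(165.86)) (92, 58, np.float64(164.33), np.float64(167.47), np.float64(165.9)) (96, 26, np.float64(165.15), np.float64(166.8), np.float64(165.98))
tip zone 69 165.86405328084692 99.48561140453232
95 21 165.15 166.72 166.0 43.6
97 4 164.46 165.17 164.89 43.8
99 29 163.55 165.97 164.94 43.6
101 48 162.95 166.96 164.98 44.0
103 64 162.29 167.53 165.03 43.8
105 81 160.97 168.68 165.35 45.5
107 47 161.15 168.53 166.45 45.8
109 37 161.31 168.56 166.9 45.8
111 46 161.43 168.43 166.46 45.8
```

View pics/w6.png

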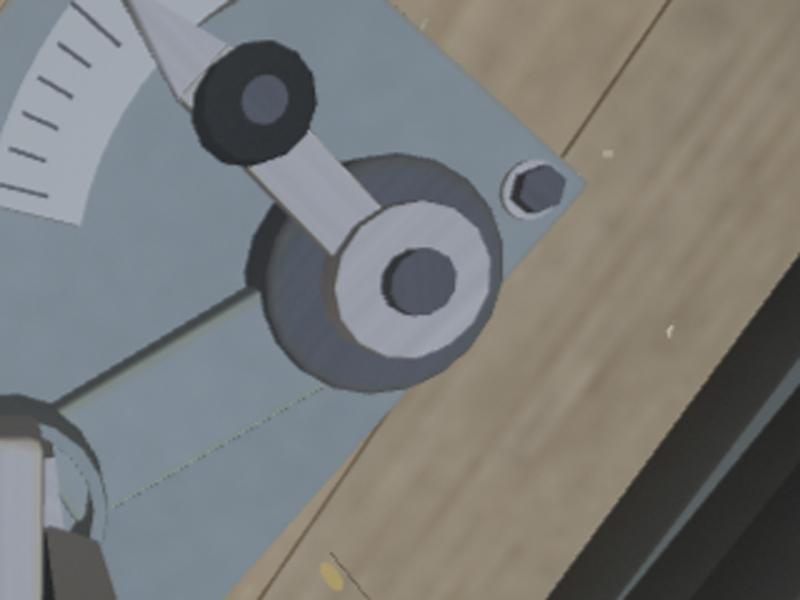

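The crop missed the tip, which is off its top edge, but the numbers are clear. The mark is at 164.95° and the pointer at 165.9°, so I'll turn 0.06 rad more.

>>> {"name": "apply_moves", "arguments": {
  "plan": [0,0,0,0.02,0,0,0,0.02,0,0,0,0.02,0,0,0,0,0,0,0,0]
}}

```text
time_s: 16.55
ee_pos: [0.5676, -0.0176, 0.0862]
eef_rot: [3.141, -0.001, 2.024]
force: [-0.7, 5.5, 4.6]
grip_width: 0.0133
grip_force: 40.1
```

```bash
python3 - <<'E'
from h import *
st();c=cam('wrist');gauge(c)
cv2.imwrite('pics/w7.png',cv2.resize(c['image'][0:160,260:460],None,fx=3.7,fy=3.7,interpolation=cv2.INTER_CUBIC)[:,:,::-1])
E
```

```text
t 16.55 pos [ 0.5676 -0.0176  0.0862] rot [ 1.7994e+02 -3.0000e-02  1.1597e+02] q6 -0.55 F [-0.7   5.47  4.64] M [1.216 0.345 0.024] w 0.0133 40.1
mark 31 164.8607004211891 163.7868755055026 166.04536553870167
pointer (76, 156, np.float64(159.68), np.float64(169.95), np.float64(164.81)) (80, 127, np.float64(160.87), np.float64(169.05), np.float64(164.96)) (84, 107, np.float64(161.79), np.float64(168.36), np.float64(165.07)) (88, 81, np.float64(162.71), np.float64(167.34), np.float64(165.02)) (92, 55, np.float64(163.46), np.float64(166.64), np.float64(165.05)) (96, 28, np.float64(164.48), np.float64(166.07), np.float64(165.27))
tip zone 67 165.15488979523724 99.49470384929816
```

View pics/w7.png

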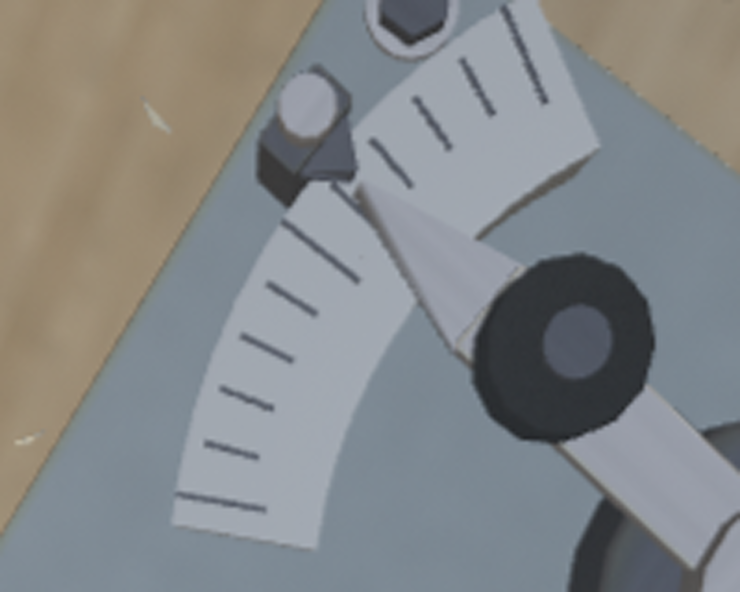

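The pointer tip at (362,188) meets the finger tip at (353,178). It stands level, about 0.3 mm short. I'll release the key and retreat upward.

>>> {"name": "apply_moves", "arguments": {
  "plan": [0,0,-0.2,0,0,0,0,0,0,0,0,0,0,0,0,0,0,0,0,0,0,0,0,0,0,0,0,0],
  "hand": -0.2
}}

```text
time_s: 17.3
ee_pos: [0.5673, -0.0182, 0.086]
eef_rot: [-3.142, 0.0, 2.022]
force: [-0.5, 0.8, 0.5]
grip_width: 0.0376
grip_force: 0.0
```

>>> {"name": "apply_moves", "arguments": {
  "plan": [0,0,-3,0,0,0,-7,0,0,0,-15,0,0,0,-25,0,0,0,-25,0,0,0,-20,0,0,0,0,0,0,0,0,0]
}}

```text
time_s: 18.1
ee_pos: [0.5673, -0.0182, 0.1809]
eef_rot: [3.141, 0.0, 2.022]
force: [-1.0, 0.2, -0.3]
grip_width: 0.038
grip_force: 0.0
```

```bash
python3 - <<'E'
from h import *
st();c=cam('wrist');gauge(c);W=world(c)
m=(np.hypot(W[...,0]-.5675,W[...,1]+.018)<.045)&(W[...,2]>.088)&(W[...,2]<.12)
P=W[m];print(P[:,2].mean(),cv2.minAreaRect((P[:,:2]*1000).astype(np.float32)))
cv2.imwrite('pics/w8.png',c['image'][:,:,::-1])
E
```

```text
t 18.1 pos [ 0.5673 -0.0182  0.1809] rot [1.7999e+02 1.0000e-02 1.1584e+02] q6 -0.548 F [-1.04  0.17 -0.34] M [-0.031  0.05   0.002] w 0.038 0.0
mark 14 164.9313496648056 163.8598501111091 165.80474820515164
pointer (76, 65, np.float64(159.84), np.float64(169.97), np.float64(164.9)) (80, 61, np.float64(160.92), np.float64(168.86), np.float64(164.89)) (84, 52, np.float64(162.15), np.float64(168.06), np.float64(165.11)) (88, 37, np.float64(162.86), np.float64(167.42), np.float64(165.14)) (92, 24, np.float64(163.79), np.float64(166.74), np.float64(165.27)) (96, 12, np.float64(164.52), np.float64(165.91), np.float64(165.21))
tip zone 30 165.21195668865974 99.2614603810406
0.10711761756216558 ((566.8607177734375, -17.562156677246094), (14.011082649230957, 69.49951934814453), 28.05311393737793)
```

View pics/w8.png

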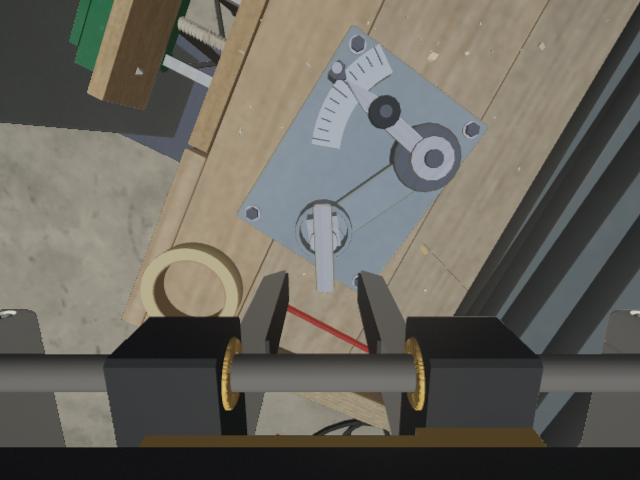

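The key stands seated in the socket at (322,235), with its bar top at 107 mm (108 mm expected). The pointer at about (357,80) is level with the mark, around 0.3–0.5 mm short, and the gripper is clear. I'm handing in.

```bash
python3 -c "
from station import ctrl;print(ctrl.hand_in())"
```

```text
the job is handed in; nothing more can be done
None
```

The job is handed in, with no verdict returned: the T-key is fully seated and left standing in the socket, the pointer is level with the set mark (about 0.3–0.5 mm short, not past), the gripper is clear, and it took about 18 s of the 58 s.

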